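Tidy the mills and jars onto the step rack

ROBOT

A 6-joint arm with a two-finger parallel gripper is mounted at the origin on a cart in front of the work surface, level with it; the furniture and walls round the work are solid. World frame = base frame: x ahead of the robot, y to its left, z up, the work surface at z = 0. Lengths are in m, angles in rad, forces in N, time in s.
With the tool pointing down it reaches from about 0.225 to 0.875 m from the base axis. Payload 3.4 kg.
Tool frame: the origin (TCP) lies on the centre line of the jaws, within the pads' length; the fingertips stand 17 mm ahead of it and the grasp point (between the pads) lies 2 mm behind it; z points along the fingers, y is the line along which they close (so a half turn about z gives the same grasp; the last joint's range is limited). The gripper opens to 85 mm and grips with 20 to 120 N. Pads are 22 mm wide; open, the fingers measure 114 mm over their backs; the gripper's body (76 mm by 85 mm) begins 54 mm behind the grasp point. The pads swing forward as they close: fully open they stand 13 mm farther back than shut.
Start: joints at [-1.387, 0.276, 1.505, -0, 1.361, -0.121], TCP at [0.173, -0.549, 0.248] pointing down, gripper open.
Joint ranges: [-2.89, 2.89], [-0.75, 2.08], [0.22, 2.7], [-1.18, 4.32], [0.11, 2.71], [-2.7, 2.7]. Speed limits (rad/s): [2.57, 2.57, 3.14, 3.14, 3.14, 3.14].

INTERFACE

Orientations are given as a unit quaternion [w, x, y, z].
In Python, from rig import manip gives the robot as it stands.
- The arm moves only by the tool move_arm, never from a script. Its argument "steps" is one flat list of numbers, 7 for each row, row after row: the turn, a rotation vector about the world's x, y, z normalised to -1 to 1, where 1 is 360 degrees, then the shift along the world's x, y, z normalised to -1 to 1, where 1 is 1 m, then the opening, from -1 (shut) to 1 (fully open). A call has exactly 10 rows; each row is the pose to reach, as a shift and turn from the pose commanded when the call began, turning the shorter way round; what a row does not reach only later rows make up. A row lasts 1/10 s, in which the tool goes at most 50 mm and 8.59 degrees, less where a joint would pass 70% of its speed; a pose out of reach is approached as far as the arm can. A call with a number of a shift or a turn outside -1 to 1 is refused whole. A call with a gripper value outside its range is refused whole. The fingers move at their own pace and stop on an object; "squeeze" is the grip in N (left out, the last holds). Time passes only in rows, so rows that repeat a pose let the fingers close, or fill a call up. It gives the time, the measured TCP pose, the force, the opening and the grip force at its end, in the units of the state.
- manip.get_state(): the state, without advancing time (a new reading comes with each control period).
- manip.get_image(name): name is "side" or "top"; returns a dict with "pixels" (420x560x3 uint8, blue, green, red), "fx", "fy", "cx", "cy" (pixels), "R" (3x3) and "t" (3): a world point X has camera coordinates R X + t. Camera axes: x right, y down, z forward; pixel columns grow to the right and rows downward; lengths in m; the calibration is good to about 2 mm. A picture is of the moment at which its call begins. There is no depth.
- manip.sign_off(): hands the job in; it is judged then, once.
The state is a dict: "clock": time; "qpos": joint angles; "qd": joint speeds; "effort": joint torques, N m; "position": TCP position; "ee_rot": TCP orientation; "contact_force": force on the tool from outside, world axes, zero at the start; "moment": the same for the moment, N m; "width": finger opening in m; "gripper_force": force on a finger pad.
Only numpy, scipy, OpenCV 4.12 (cv2) and the standard library are available. Lean on these libraries where they do the work, as an engineer would, in place of code of your own. Each camera call takes 0.05 s, during which the arm holds its last target. There are 200 camera calls.

TASK

Tidy up onto the two-step rack: first stand both mills on the upper step, the pepper mill (tall, dark) left of the salt mill (shorter, pale); only then stand the honey jar and the jam jar on the lower step, honey left of jam. Stand each upright midway across the depth of its step, wherever there is room along it, at least a centimetre clear of its neighbours and in from the ends. Leave the tin and timer on the rack, and the slim spice jar and the coffee tamper among the things, where they are.

Things in the scene. Friction and masses are not known exactly. Their poses are not given: they have to be found in the camera images.
- rack: Fixed wooden rack, two steps like a stair, 180 deep (x), 370 long (y), no rims. Origin: on the worktop under its centre; x to its back, away from the robot; y along the steps to the robot's left; z up. Lower step in front: top z = 30, middle line x = -45. Upper step behind: top z = 70, middle line x = +45. Each 90 deep. Yaw -0.05 to 0.12 rad. A tin (upper) and a timer (lower) stand anywhere along them.
- pepper_mill: Tall dark-brown wooden pepper mill, 190 high, foot 58 across; its rounded head is 50 across at its widest, from 138 to 179 above the foot, with a 12 wide metal knob on top; the head does not turn. About 0.2 kg. Grip the head about 160 above the foot. Origin: centre of its underside; z up along its axis.
- salt_mill: Shorter pale wooden salt mill, 150 high, foot 58 across; its rounded head is 50 across at its widest, from 109 to 139 above the foot, with a 12 wide metal knob on top; the head does not turn. About 0.2 kg. Grip the head about 124 above the foot. Origin: centre of its underside; z up along its axis.
- honey_jar: Honey jar: the taller, narrower jar, upright glass with amber contents, dark label and flat white lid, 99 high, body 56 by 62 (x, y), lid 57 across. About 0.45 kg. Origin: centre of its underside; z up along its axis.
- jam_jar: Jam jar: the lower, wider jar, squat glass with red contents and a flat red lid, 86 high, body 62 by 69 (x, y), lid 65 across and 11 high. About 0.35 kg. Origin: centre of its underside; z up along its axis.
- tuna_tin: Flat round tin, 86 across, 40 high, already standing on the upper step; stays where it is. (A wall cabinet hangs behind the rack: front face at world x = 600, underside at world z = 453; keep wrist and arm in front of it.) Origin: centre of its underside; z up along its axis.
- kitchen_timer: Round white kitchen timer, 68 across, 60 high, already standing on the lower step; stays where it is. Origin: centre of its underside; z up along its axis.
- spice_0: Slim spice jar with a green cap, 46 across, 106 high, on the worktop among the mills and jars; not part of the job, stays. Origin: centre of its underside; z up along its axis.
- tamper: Coffee tamper: brown wooden grip on a round steel foot 58 across, 90 high, on the worktop; stays. Origin: centre of its underside; z up along its axis.
There are look-alikes about, which are no part of the job. What is shaped like the pepper_mill but green is not meant. Leave any turquoise look-alike of the jam_jar alone.

How it is judged:
By the outcome, as a careful person would: the job done as asked, in the order asked, and still so for the second after the job is handed in, with the robot touching nothing.
It also fails if it takes over 120 s, if anything falls off the work surface, if the arm or the gripper's body presses on something with over 40 N, if the wrist force passes 120 N, or if a joint passes its speed limit or range.

## Working session

There is one attempt and no reset: what is moved stays moved. The work goes in short steps, Python scripts to look and compute and a tool call to move; the robot and the scene stay as the last step left them, time stands still between calls to the robot, and variables do not carry over. Pictures are saved under pics/ and viewed, at most 20 in all, crops included, and the job is handed in when it is done.

Besides the shell and the picture viewer there is one more tool, called after "Call:" as name(argument=value, ...) on one line, values as JSON. move_arm: Moves the arm, as the interface text tells. Scaled input: -1 to 1 covers 1 m each way for a shift and 360 degrees each way for a turn. Its arguments: {"type":"object","properties":{"steps":{"type":"array"},"squeeze":{"type":"number"}},"required":["steps"]}

```bash
mkdir -p pics; ls; python3 - <<'E'
from rig import manip
import cv2
for n in ("side","top"):
    d=manip.get_image(n); cv2.imwrite(f"pics/{n}0.png",d["pixels"])
    print(n,d["fx"],d["fy"],d["cx"],d["cy"],d["R"],d["t"])
print(manip.get_state())
E
```

```text
pics
side 476.07442759953904 476.07442759953904 285.62066185057137 210.94427158465757 [[-0.21229612 -0.97714504  0.01085963]
 [-0.78438688  0.16376831 -0.59826179]
 [ 0.58281008 -0.13552681 -0.80122712]] [0.02974419 0.40779304 1.17767292]
top 417.6471280369094 417.6471280369094 275.98140879066545 205.3451638128964 [[ 0.02719824 -0.99961592 -0.005316  ]
 [-0.99685612 -0.02672648 -0.0745893 ]
 [ 0.07441858  0.00732799 -0.99720017]] [-0.05720884  0.45253552  1.05536323]
{'clock': 0.1, 'qpos': array([-1.38697412e+00,  2.76504972e-01,  1.50601333e+00, -1.91920387e-05,
        1.36070841e+00, -1.20999821e-01]), 'qd': array([-0.00275664, -0.00105102, -0.00282033, -0.00036177,  0.0005412 ,
       -0.00052544]), 'effort': array([ 1.98013753e-03, -4.17698193e+01, -2.46404296e+01, -1.67248108e-04,
        5.77434505e-03, -6.12142571e-06]), 'position': array([ 0.17247634, -0.54804819,  0.24753876]), 'ee_rot': array([-8.16330208e-04,  9.88407272e-01,  1.51823569e-01, -3.50383609e-05]), 'contact_force': array([0.48588664, 0.51239864, 0.52371205]), 'moment': array([-0.0255219 ,  0.04300225, -0.00629371]), 'gripper_force': 0.0, 'width': 0.08538547979038476}
```

View pics/top0.png

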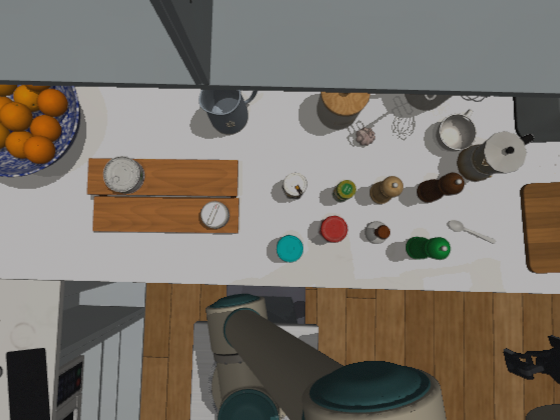

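View pics/side0.png

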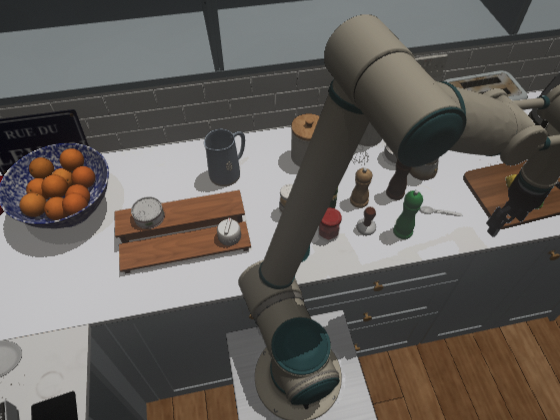

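The top view shows the rack at the left, columns 90–240, rows 158–233. The tin is at (122,175) and the timer at (214,215). The pepper mill head is at (452,183), the salt at (392,187), the honey lid at (295,186) and the jam at (334,229). Next to them are the spice jar (346,190), tamper (380,232), turquoise jar (290,248) and green mill (437,248). In the side view the arm partly hides the honey jar.

```bash
cat > h.py <<'E'
import numpy as np,cv2
from rig import manip
def ray(d,u,v):
    R=np.array(d["R"]);t=np.array(d["t"])
    return -R.T@t, R.T@np.array([(u-d["cx"])/d["fx"],(v-d["cy"])/d["fy"],1])
def onz(d,u,v,z):
    c,r=ray(d,u,v); return c+r*(z-c[2])/r[2]
def proj(d,X):
    p=np.array(d["R"])@np.array(X)+np.array(d["t"]); return np.array([d["cx"]+d["fx"]*p[0]/p[2],d["cy"]+d["fy"]*p[1]/p[2]])
E
python3 - <<'E'
from h import *
t=cv2.imread("pics/top0.png"); s=cv2.imread("pics/side0.png")
cv2.imwrite("pics/c1.png",cv2.resize(t[160:270,270:470],None,fx=4,fy=4,interpolation=cv2.INTER_CUBIC))
a=cv2.resize(t[150:240,80:250],None,fx=4,fy=4,interpolation=cv2.INTER_CUBIC)
cv2.imwrite("pics/c2.png",a)
d=manip.get_image("top")
print("cam",ray(d,0,0)[0])
for n,u,v,z in [("pep",452,183,.16),("pepknob",454,182,.19),("salt",391,187,.124),("honey",295,185,.099),("jam",334,229,.086),("turq",290,248,.086),("spice",346,190,.106),("tamper",382,232,.09),("tin",122,174,.11),("timer",214,215,.09),("c1",88,159,.07),("c2",238,160,.07),("green",440,248,.17)]:
    print(n,onz(d,u,v,z).round(3))
E
```

```text
cam [ 0.37413015 -0.05282587  1.08585858]
pep [ 0.504 -0.437  0.16 ]
pepknob [ 0.502 -0.428  0.19 ]
salt [ 0.496 -0.311  0.124]
honey [ 0.497 -0.089  0.099]
jam [ 0.396 -0.186  0.086]
turq [ 0.348 -0.082  0.086]
spice [ 0.488 -0.21   0.106]
tamper [ 0.392 -0.299  0.09 ]
tin [0.511 0.32  0.11 ]
timer [0.421 0.102 0.09 ]
c1 [0.552 0.421 0.07 ]
c2 [0.559 0.051 0.07 ]
green [ 0.359 -0.406  0.17 ]
```

View pics/c1.png

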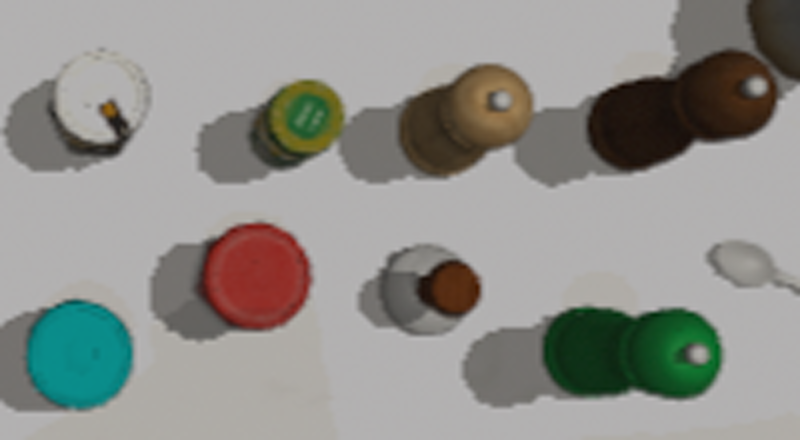

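View pics/c2.png

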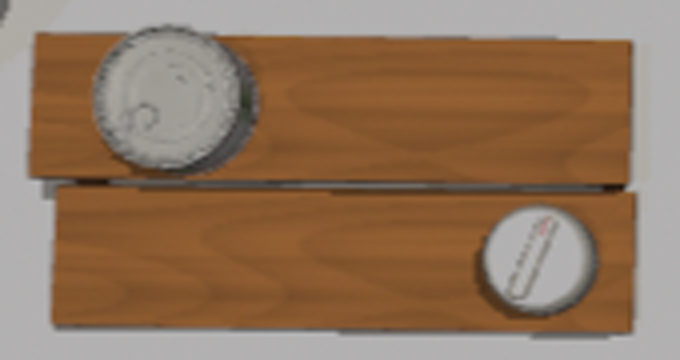

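The top crop confirms the colours. Crop positions are: pepper knob (753,87), salt knob (499,99), honey lid (101,96) and jam lid (257,276). In the rack crop, the upper step corners are (36,33), (633,40), (629,186) and (29,178), with the tin at (167,98) and the timer at (540,260).

```bash
python3 - <<'E'
from h import *
d=manip.get_image("top"); img=d["pixels"]; s=manip.get_image("side")
P=lambda x,y,u0,v0,z:onz(d,u0+(x+.5)/4-.5,v0+(y+.5)/4-.5,z)
for n,x,y,z in [("pep",753,87,.187),("salt",499,99,.147),("honey",101,96,.099),("jam",257,276,.086),("spice",305,117,.106)]:
    p=P(x,y,270,160,z);print(n,p.round(4),"side foot",proj(s,[p[0],p[1],0]).round(),"top foot",proj(d,[p[0],p[1],0]).round(1))
C=[P(x,y,80,150,.07) for x,y in[(36,33),(633,40),(629,186),(29,178)]]
L=[P(x,y,80,150,.03) for x,y in[(52,326),(633,332)]]
print(np.round(C,4)[:,:2],np.round(L,4)[:,:2])
print("tin",P(167,98,80,150,.11),"timer",P(540,260,80,150,.09))
print("grinder", onz(d,508,150,.2),onz(d,472,165,.03))
# masks: lids
hsv=cv2.cvtColor(img,cv2.COLOR_BGR2HSV)
def c(m,box):
    u0,v0,u1,v1=box; k=np.zeros_like(m);k[v0:v1,u0:u1]=m[v0:v1,u0:u1]
    cn=max(cv2.findContours(k,0,2)[0],key=cv2.contourArea);return cv2.minEnclosingCircle(cn)
red=cv2.inRange(hsv,(0,120,100),(6,255,255))|cv2.inRange(hsv,(172,120,90),(180,255,255))
print("jam",c(red,(310,210,360,250)))
wh=cv2.inRange(hsv,(0,0,195),(180,40,255)); 
print("honey",c(wh,(280,170,312,200)))
S=s["pixels"][140:270,260:440]
cv2.imwrite("pics/c3.png",cv2.resize(S,None,fx=4,fy=4,interpolation=cv2.INTER_CUBIC))
E
```

```text
pep [ 0.5037 -0.438   0.187 ] side foot [395. 193.] top foot [427.1 190.8]
salt [ 0.4989 -0.312   0.147 ] side foot [358. 200.] top foot [378.8 191.4]
honey [ 0.5008 -0.0891  0.099 ] side foot [289. 211.] top foot [293.4 188.4]
jam [ 0.3967 -0.1853  0.086 ] side foot [328. 233.] top foot [329.5 229.3]
spice [ 0.4906 -0.2093  0.106 ] side foot [327. 207.] top foot [339.3 193.5]
[[0.5549 0.4197]
 [0.5602 0.0514]
 [0.47   0.0508]
 [0.4651 0.4185]] [[0.3751 0.4168]
 [0.3813 0.0492]]
tin [0.51106173 0.32125289 0.11      ] timer [0.4222963  0.10042023 0.09      ]
grinder [ 0.57239062 -0.53987484  0.2       ] [ 0.5693263  -0.54139838  0.03      ]
jam ((333.9884948730469, 228.60919189453125), 13.062867164611816)Traceback (most recent call last):
  File "<stdin>", line 19, in <module>
  File "<stdin>", line 15, in c
ValueError: max() iterable argument is empty
```

Call:
move_arm(steps=[0,0,-0.01,0.02,0.01,0.02,1,0,0,-0.02,0.06,0.02,0.03,1,0,0,-0.03,0.1,0.03,0.03,1,0,0,-0.04,0.14,0.05,0.03,1,0,0,-0.0486,0.18,0.06,0.03,1,0,0,-0.0486,0.22,0.075,0.03,1,0,0,-0.0486,0.26,0.09,0.03,1,0,0,-0.0486,0.3,0.1,0.03,1,0,0,-0.0486,0.331,0.111,0.03,1,0,0,-0.0486,0.331,0.111,0.03,1], squeeze=40)

```text
clock: 1.25
position: [0.5076, -0.4354, 0.2774]
ee_rot: [-0.001, 1.0, 0.002, 0.001]
contact_force: [-1.1, -0.5, -0.6]
width: 0.0853
gripper_force: 0.0
```

```bash
cat > look.py <<'E'
import sys
from h import *
s=manip.get_state(); print({k:np.round(s[k],4) for k in("clock","qpos","position","ee_rot","width","gripper_force","contact_force")})
ims=[]
for a in sys.argv[2:]:
    n,u0,v0,u1,v1=a.split(","); im=manip.get_image(n)["pixels"][int(v0):int(v1),int(u0):int(u1)]
    ims.append(cv2.resize(im,(400,int(400*im.shape[0]/im.shape[1])),interpolation=cv2.INTER_CUBIC))
if ims:
    H=max(i.shape[0] for i in ims)
    cv2.imwrite(sys.argv[1],np.hstack([cv2.copyMakeBorder(i,0,H-i.shape[0],0,0,cv2.BORDER_CONSTANT) for i in ims]))
E
python3 look.py pics/p1.png side,240,80,480,260 top,260,110,540,320
```

```text
{'clock': np.float64(1.25), 'qpos': array([-0.8142,  0.4071,  1.2349,  0.0023,  1.4995,  0.7523]), 'position': array([ 0.5076, -0.4354,  0.2774]), 'ee_rot': array([-8.e-04,  1.e+00,  2.e-03,  9.e-04]), 'width': np.float64(0.0853), 'gripper_force': np.float64(0.0), 'contact_force': array([-1.06  , -0.5391, -0.5941])}
```

View pics/p1.png

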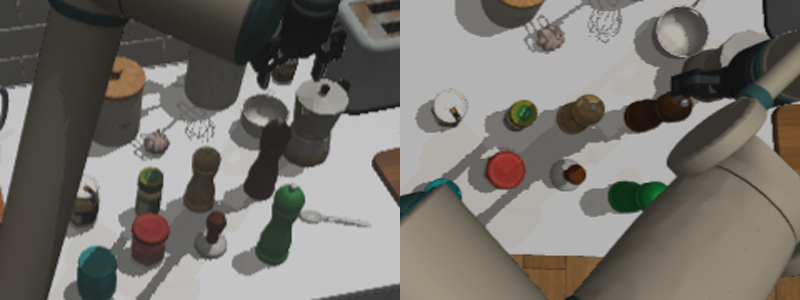

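The gripper sits above the pepper mill and the moka pot is clear to its right. The green mill and tamper are in front. I'll descend.

Call:
move_arm(steps=[0,0,0,0,0,-0.015,1,0,0,0,0,0,-0.03,1,0,0,0,0,0,-0.045,1,0,0,0,0,0,-0.06,1,0,0,0,0,0,-0.075,1,0,0,0,0,0,-0.09,1,0,0,0,0,0,-0.105,1,0,0,0,0,0,-0.12,1,0,0,0,0,0,-0.12,1,0,0,0,0,0,-0.12,1])

```text
clock: 2.35
position: [0.5025, -0.4382, 0.1586]
ee_rot: [0.0, 1.0, -0.001, -0.0]
contact_force: [0.2, -0.4, -1.2]
width: 0.0852
gripper_force: 0.0
```

```bash
python3 look.py pics/p2.png side,340,100,440,220 top,400,140,520,240
```

```text
{'clock': np.float64(2.35), 'qpos': array([-8.2120e-01,  4.6780e-01,  1.4307e+00, -5.0000e-04,  1.2433e+00,
        7.5170e-01]), 'position': array([ 0.5025, -0.4382,  0.1586]), 'ee_rot': array([ 0.e+00,  1.e+00, -1.e-03, -3.e-04]), 'width': np.float64(0.0852), 'gripper_force': np.float64(0.0), 'contact_force': array([ 0.1943, -0.4283, -1.1601])}
```

View pics/p2.png

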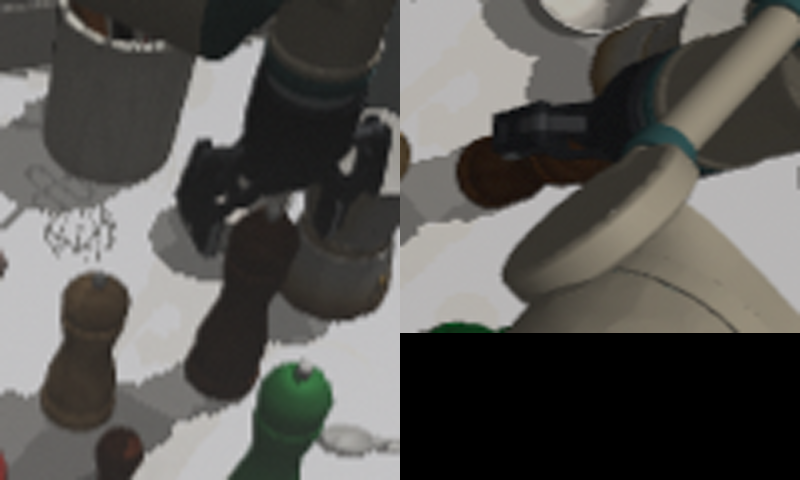

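The fingers straddle the mill's head in the side view, tips at about (205,245) and (318,225) with the head at (262,250). I'll close now.

Call:
move_arm(steps=[0,0,0,0,0,0,-1,0,0,0,0,0,0,-1,0,0,0,0,0,0,-1,0,0,0,0,0,0,-1,0,0,0,0,0,0,-1,0,0,0,0,0,0,-1,0,0,0,0,0,0,-1,0,0,0,0,0,0,-1,0,0,0,0,0,0.003,-1,0,0,0,0,0,0.006,-1], squeeze=50)

```text
clock: 3.45
position: [0.503, -0.4368, 0.1633]
ee_rot: [-0.001, 1.0, -0.0, -0.001]
contact_force: [0.4, 0.8, -2.8]
width: 0.0464
gripper_force: 51.5
```

Call:
move_arm(steps=[0,0,0,0,0,0.01,-1,0,0,0,0,0,0.03,-1,0,0,0,0,0,0.05,-1,0,0,0,0,0,0.07,-1,0,0,0,0,0,0.09,-1,0,0,0,0,0,0.11,-1,0,0,0,0,0,0.13,-1,0,0,0,0,0,0.15,-1,0,0,0,0,0,0.17,-1,0,0,0,0,0,0.17,-1])

```text
clock: 4.45
position: [0.5043, -0.4383, 0.3379]
ee_rot: [0.002, 1.0, -0.0, 0.002]
contact_force: [0.9, -0.1, -1.4]
width: 0.0467
gripper_force: 51.8
```

```bash
python3 look.py pics/p3.png side,320,60,460,220 top,400,120,540,240
```

```text
{'clock': np.float64(4.45), 'qpos': array([-0.8195,  0.3882,  1.1208, -0.    ,  1.6263,  0.7518]), 'position': array([ 0.5043, -0.4383,  0.3379]), 'ee_rot': array([ 2.3e-03,  1.0e+00, -3.0e-04,  2.1e-03]), 'width': np.float64(0.0467), 'gripper_force': np.float64(51.7892), 'contact_force': array([ 0.9403, -0.06  , -1.3598])}
```

View pics/p3.png

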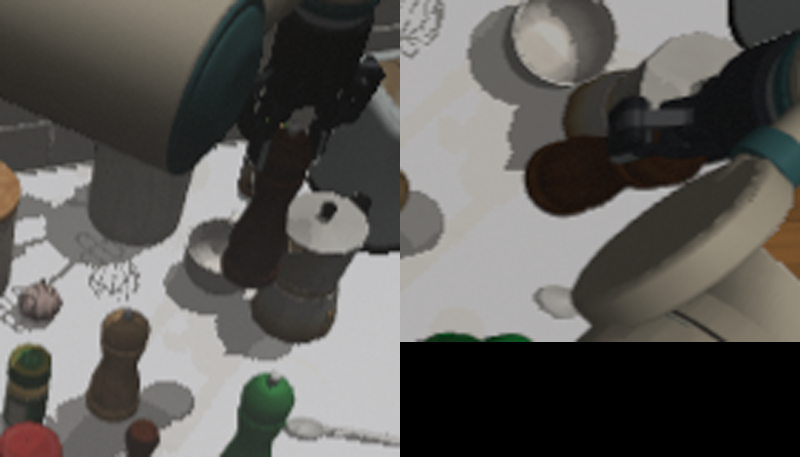

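The pepper mill is held clear of the worktop, upright within the jaws. I'll carry it to the rack in two calls.

Call:
move_arm(steps=[0,0,0,0,0.02,0,-1,0,0,0,0,0.055,0,-1,0,0,0,-0.01,0.09,0,-1,0,0,0,-0.01,0.125,0,-1,0,0,0,-0.01,0.16,0,-1,0,0,0,-0.02,0.195,0,-1,0,0,0,-0.02,0.23,0,-1,0,0,0,-0.02,0.265,0,-1,0,0,0,-0.02,0.3,0,-1,0,0,0,-0.02,0.335,0,-1])

```text
clock: 5.55
position: [0.4824, -0.1008, 0.3327]
ee_rot: [-0.001, 1.0, -0.0, -0.001]
contact_force: [0.5, 0.2, -2.3]
width: 0.0468
gripper_force: 52.0
```

Call:
move_arm(steps=[0,0,0,0,0.035,0,-1,0,0,0,0,0.07,0,-1,0,0,0,0,0.105,0,-1,0,0,0,0.01,0.14,0,-1,0,0,0,0.01,0.175,0,-1,0,0,0,0.02,0.21,0,-1,0,0,0,0.02,0.245,0,-1,0,0,0,0.029,0.28,0,-1,0,0,0,0.029,0.308,0,-1,0,0,0,0.029,0.308,0,-1])

```text
clock: 6.55
position: [0.5116, 0.2088, 0.3322]
ee_rot: [-0.001, 1.0, 0.002, -0.002]
contact_force: [0.2, -1.2, -2.5]
width: 0.0468
gripper_force: 52.3
```

```bash
python3 look.py pics/p4.png side,60,80,340,290 top,60,120,340,330; python3 -c "
from h import *
for n in('side','top'):
  d=manip.get_image(n);print(n,[proj(d,[.513,.205,z]).round(1) for z in(.174,.33)])"
```

```text
{'clock': np.float64(6.55), 'qpos': array([0.2601, 0.2083, 1.3931, 0.0024, 1.5436, 1.8272]), 'position': array([0.5116, 0.2088, 0.3322]), 'ee_rot': array([-7.0e-04,  1.0e+00,  1.8e-03, -1.9e-03]), 'width': np.float64(0.0468), 'gripper_force': np.float64(52.3115), 'contact_force': array([ 0.1786, -1.1816, -2.4881])}
side [array([184.7, 187.3]), array([174.7, 147.3])]
top [array([163.1, 170.3]), array([139.7, 156.8])]
```

View pics/p4.png

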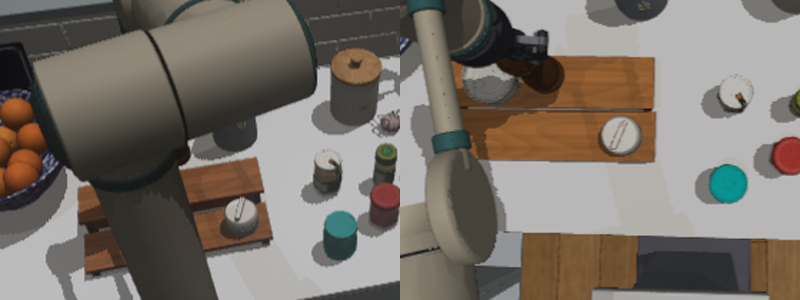

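The pepper foot hangs over the upper step right of the tin, at about (545,75) in the right half. I'll lower it.

Call:
move_arm(steps=[0,0,0,0,0,-0.01,-1,0,0,0,0,0,-0.025,-1,0,0,0,0,0,-0.04,-1,0,0,0,0,0,-0.055,-1,0,0,0,0,0,-0.07,-1,0,0,0,0,0,-0.085,-1,0,0,0,0,0,-0.095,-1,0,0,0,0,0,-0.1,-1,0,0,0,0,0,-0.102,-1,0,0,0,0,0,-0.103,-1])

```text
clock: 7.75
position: [0.5129, 0.2054, 0.2316]
ee_rot: [-0.0, 1.0, -0.0, 0.0]
contact_force: [0.2, 0.1, -2.3]
width: 0.0464
gripper_force: 52.3
```

```bash
python3 look.py pics/p5.png top,100,130,240,235
```

```text
{'clock': np.float64(7.75), 'qpos': array([ 2.5500e-01,  2.5170e-01,  1.5816e+00, -1.0000e-04,  1.3076e+00,
        1.8266e+00]), 'position': array([0.5129, 0.2054, 0.2316]), 'ee_rot': array([-0.e+00,  1.e+00, -4.e-04,  4.e-04]), 'width': np.float64(0.0464), 'gripper_force': np.float64(52.3082), 'contact_force': array([ 0.2137,  0.0735, -2.273 ])}
```

View pics/p5.png

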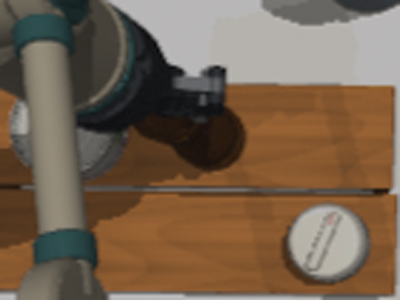

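The foot is centred across the upper step: centre about (211,137), step edges at 84 and 188. I'll touch down gently.

Call:
move_arm(steps=[0,0,0,0,0,-0.001,-1,0,0,0,0,0,-0.002,-1,0,0,0,0,0,-0.0025,-1,0,0,0,0,0,-0.003,-1,0,0,0,0,0,-0.003,-1,0,0,0,0,0,-0.003,-1,0,0,0,0,0,-0.003,-1,0,0,0,0,0,-0.003,-1,0,0,0,0,0,-0.003,-1,0,0,0,0,0,-0.003,-1])

```text
clock: 8.8
position: [0.5132, 0.2055, 0.2294]
ee_rot: [-0.0, 1.0, -0.0, 0.001]
contact_force: [-0.5, -1.0, 4.5]
width: 0.0467
gripper_force: 53.0
```

Contact made. Now release and rise.

Call:
move_arm(steps=[0,0,0,0,0,0,0.3,0,0,0,0,0,0,0.5,0,0,0,0,0,0,0.8,0,0,0,0,0,0,0.8,0,0,0,0,0,0,0.8,0,0,0,0,0,0,0.8,0,0,0,0,0,0.01,0.8,0,0,0,0,0,0.03,0.8,0,0,0,0,0,0.055,0.8,0,0,0,0,0,0.08,0.8])

```text
clock: 9.8
position: [0.5125, 0.2055, 0.3098]
ee_rot: [0.0, 1.0, -0.0, 0.0]
contact_force: [0.2, -0.3, -0.0]
width: 0.0768
gripper_force: 0.0
```

```bash
python3 look.py
```

```text
{'clock': np.float64(9.8), 'qpos': array([ 2.5530e-01,  2.1290e-01,  1.4406e+00, -1.0000e-04,  1.4879e+00,
        1.8267e+00]), 'position': array([0.5125, 0.2055, 0.3098]), 'ee_rot': array([ 0.e+00,  1.e+00, -3.e-04,  1.e-04]), 'width': np.float64(0.0768), 'gripper_force': np.float64(0.0), 'contact_force': array([ 0.2228, -0.2524, -0.0349])}
```

Call:
move_arm(steps=[0,0,0,0,-0.03,0.01,1,0,0,0,0,-0.07,0.01,1,0,0,0,-0.01,-0.115,0,1,0,0,0,-0.01,-0.16,0,1,0,0,0,-0.01,-0.205,0,1,0,0,0,-0.014,-0.25,0,1,0,0,0,-0.014,-0.295,-0.02,1,0,0,0,-0.014,-0.34,-0.03,1,0,0,0,-0.014,-0.385,-0.04,1,0,0,0,-0.014,-0.43,-0.05,1])

```text
clock: 10.8
position: [0.4985, -0.2265, 0.2589]
ee_rot: [0.0, 1.0, -0.0, 0.001]
contact_force: [1.0, 0.2, 0.0]
width: 0.0853
gripper_force: 0.0
```

Call:
move_arm(steps=[0,0,0,0,-0.03,0,1,0,0,0,0,-0.06,-0.01,1,0,0,0,0,-0.08,-0.02,1,0,0,0,0,-0.087,-0.03,1,0,0,0,0,-0.087,-0.04,1,0,0,0,0,-0.087,-0.06,1,0,0,0,0,-0.087,-0.08,1,0,0,0,0,-0.087,-0.1,1,0,0,0,0,-0.087,-0.12,1,0,0,0,0,-0.087,-0.136,1])

```text
clock: 11.8
position: [0.4982, -0.309, 0.121]
ee_rot: [-0.001, 1.0, 0.001, -0.001]
contact_force: [0.9, 0.3, -0.2]
width: 0.0854
gripper_force: 0.0
```

```bash
python3 look.py pics/p6.png side,290,100,430,240 top,80,130,460,260
```

```text
{'clock': np.float64(11.8), 'qpos': array([-6.7420e-01,  3.8970e-01,  1.6691e+00,  8.0000e-04,  1.0850e+00,
        8.9510e-01]), 'position': array([ 0.4982, -0.309 ,  0.121 ]), 'ee_rot': array([-1.e-03,  1.e+00,  6.e-04, -6.e-04]), 'width': np.float64(0.0854), 'gripper_force': np.float64(0.0), 'contact_force': array([ 0.8985,  0.3087, -0.2242])}
```

View pics/p6.png

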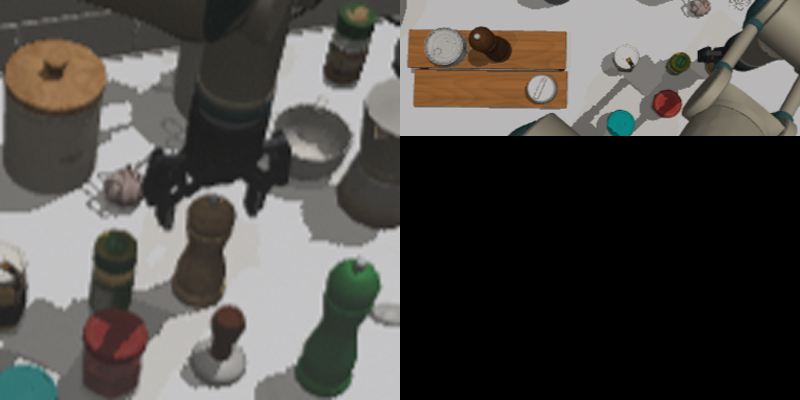

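Pepper stands on the upper step at about (490,42), beside the tin. The fingers straddle the salt head, with tips at (165,225) and (255,212). I'll close and lift.

Call:
move_arm(steps=[0,0,0,0,0,0,-1,0,0,0,0,0,0,-1,0,0,0,0,0,0,-1,0,0,0,0,0,0,-1,0,0,0,0,0,0,-1,0,0,0,0,0,0,-1,0,0,0,0,0,0.005,-1,0,0,0,0,0,0.015,-1,0,0,0,0,0,0.03,-1,0,0,0,0,0,0.05,-1])

```text
clock: 12.9
position: [0.4979, -0.3112, 0.1723]
ee_rot: [-0.001, 1.0, -0.0, -0.001]
contact_force: [0.1, -0.1, -1.5]
width: 0.0457
gripper_force: 51.5
```

Call:
move_arm(steps=[0,0,0,0,0,0.02,-1,0,0,0,0,0,0.04,-1,0,0,0,0,0,0.06,-1,0,0,0,0,0,0.08,-1,0,0,0,0,0.02,0.09,-1,0,0,0,0,0.05,0.09,-1,0,0,0,0,0.08,0.09,-1,0,0,0,0,0.11,0.09,-1,0,0,0,0,0.14,0.09,-1,0,0,0,0,0.17,0.09,-1])

```text
clock: 13.9
position: [0.4976, -0.139, 0.2622]
ee_rot: [-0.001, 1.0, -0.0, -0.0]
contact_force: [0.2, -1.0, -0.7]
width: 0.0459
gripper_force: 51.6
```

Call:
move_arm(steps=[0,0,0,0,0.03,0,-1,0,0,0,0,0.06,0,-1,0,0,0,0,0.09,0,-1,0,0,0,0.01,0.12,0,-1,0,0,0,0.01,0.15,0,-1,0,0,0,0.0155,0.18,0,-1,0,0,0,0.0155,0.21,0,-1,0,0,0,0.0155,0.235,0,-1,0,0,0,0.0155,0.247,0,-1,0,0,0,0.0155,0.247,0,-1])

```text
clock: 14.9
position: [0.5132, 0.107, 0.2622]
ee_rot: [-0.0, 1.0, 0.001, -0.0]
contact_force: [0.3, -0.2, -1.8]
width: 0.0451
gripper_force: 51.7
```

```bash
python3 look.py pics/p7.png side,90,100,310,280 top,100,130,280,255
```

```text
{'clock': np.float64(14.9), 'qpos': array([7.2700e-02, 1.9180e-01, 1.5850e+00, 1.0000e-04, 1.3657e+00,
       1.6413e+00]), 'position': array([0.5132, 0.107 , 0.2622]), 'ee_rot': array([-0.0e+00,  1.0e+00,  1.1e-03, -4.0e-04]), 'width': np.float64(0.0451), 'gripper_force': np.float64(51.7399), 'contact_force': array([ 0.2875, -0.2274, -1.8192])}
```

View pics/p7.png

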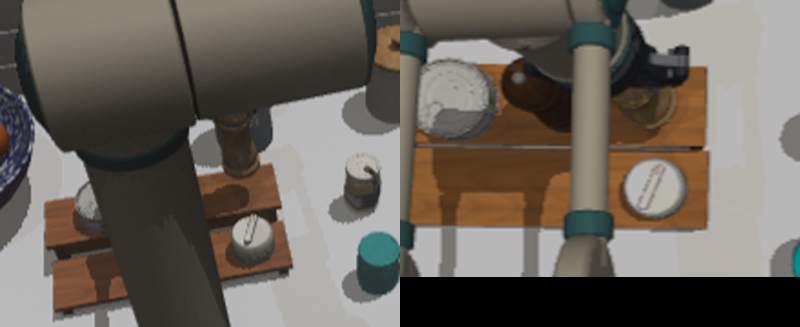

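The salt mill hangs over the right end of the upper step, clear of the pepper. I'll lower it.

Call:
move_arm(steps=[0,0,0,0,0,-0.01,-1,0,0,0,0,0,-0.025,-1,0,0,0,0,0,-0.04,-1,0,0,0,0,0,-0.055,-1,0,0,0,0,0,-0.063,-1,0,0,0,0,0,-0.066,-1,0,0,0,0,0,-0.068,-1,0,0,0,0,0,-0.069,-1,0,0,0,0,0,-0.07,-1,0,0,0,0,0,-0.07,-1])

```text
clock: 16.0
position: [0.5149, 0.1051, 0.1941]
ee_rot: [0.0, 1.0, -0.0, 0.001]
contact_force: [-1.6, -1.6, 4.9]
width: 0.0456
gripper_force: 52.3
```

```bash
python3 look.py pics/p8.png side,90,100,310,280 top,100,130,280,255
```

```text
{'clock': np.float64(16.0), 'qpos': array([ 6.9700e-02,  2.3790e-01,  1.6991e+00, -1.0000e-03,  1.2018e+00,
        1.6412e+00]), 'position': array([0.5149, 0.1051, 0.1941]), 'ee_rot': array([ 4.0e-04,  1.0e+00, -2.0e-04,  1.4e-03]), 'width': np.float64(0.0456), 'gripper_force': np.float64(52.2542), 'contact_force': array([-1.571 , -1.5863,  4.9087])}
```

View pics/p8.png

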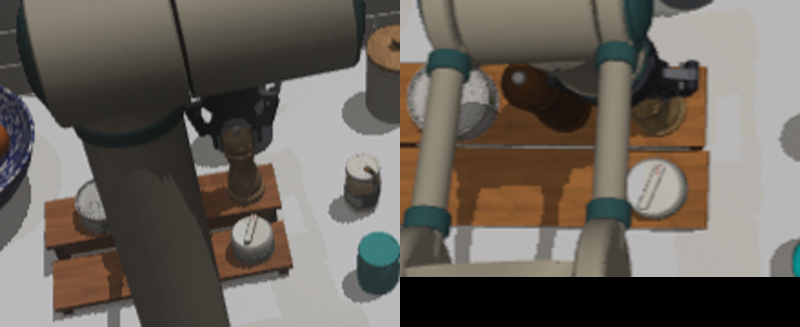

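The salt stands centred on the step, foot about (655,108) in the picture with the edges at 67 and 148. I'll release, rise and go to the honey.

Call:
move_arm(steps=[0,0,0,0,0,0,0.3,0,0,0,0,0,0,0.5,0,0,0,0,0,0,0.7,0,0,0,0,0,0,0.7,0,0,0,0,0,0,0.7,0,0,0,0,0,0,0.7,0,0,0,0,0,0.01,0.7,0,0,0,0,0,0.03,0.7,0,0,0,0,0,0.05,0.7,0,0,0,0,0,0.07,0.7])

```text
clock: 17.1
position: [0.5142, 0.1055, 0.2638]
ee_rot: [0.0, 1.0, -0.0, 0.0]
contact_force: [0.3, -0.5, -0.8]
width: 0.0727
gripper_force: 0.0
```

Call:
move_arm(steps=[0,0,0,0,-0.01,0,1,0,0,0,-0.01,-0.04,0,1,0,0,0,-0.014,-0.08,0,1,0,0,0,-0.014,-0.12,0,1,0,0,0,-0.014,-0.15,-0.02,1,0,0,0,-0.014,-0.175,-0.04,1,0,0,0,-0.014,-0.19,-0.06,1,0,0,0,-0.014,-0.194,-0.08,1,0,0,0,-0.014,-0.194,-0.1,1,0,0,0,-0.014,-0.194,-0.1,1])

```text
clock: 18.1
position: [0.4974, -0.0887, 0.1593]
ee_rot: [-0.001, 1.0, -0.001, -0.003]
contact_force: [0.4, -0.5, -0.0]
width: 0.0856
gripper_force: 0.0
```

```bash
python3 look.py pics/p9.png side,170,90,390,270 top,130,130,370,270
```

```text
{'clock': np.float64(18.1), 'qpos': array([-3.1390e-01,  2.4440e-01,  1.7861e+00, -4.0000e-04,  1.1183e+00,
        1.2586e+00]), 'position': array([ 0.4974, -0.0887,  0.1593]), 'ee_rot': array([-9.0e-04,  1.0e+00, -8.0e-04, -3.5e-03]), 'width': np.float64(0.0856), 'gripper_force': np.float64(0.0), 'contact_force': array([ 0.4472, -0.5451, -0.0264])}
```

View pics/p9.png

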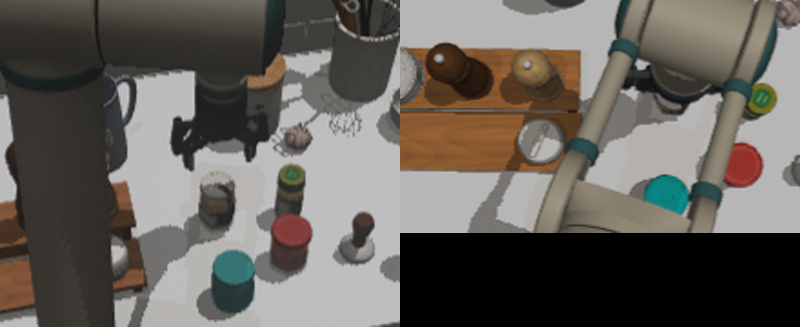

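Both mills stand on the upper step. In the side crop the honey lid is at about (217,182) and the jam lid at (291,233). I'll cross-check both positions from this view.

```bash
python3 -c "
from h import *
d=manip.get_image('side');print(onz(d,289.4,190,.099),onz(d,330,218,.086))"
```

```text
[ 0.50447171 -0.08947258  0.099     ] [ 0.39031696 -0.18325218  0.086     ]
```

Call:
move_arm(steps=[0,0,0,0,0,-0.015,1,0,0,0,0,0,-0.03,1,0,0,0,0,0,-0.045,1,0,0,0,0,0,-0.06,1,0,0,0,0,0,-0.075,1,0,0,0,0,0,-0.09,1,0,0,0,0,0,-0.097,1,0,0,0,0,0,-0.097,1,0,0,0,0,0,-0.097,1,0,0,0,0,0,-0.097,1])

```text
clock: 19.25
position: [0.5008, -0.0887, 0.0663]
ee_rot: [0.0, 1.0, -0.0, 0.001]
contact_force: [-0.1, -0.2, 0.3]
width: 0.0853
gripper_force: 0.0
```

Call:
move_arm(steps=[0,0,0,0,0,0,-1,0,0,0,0,0,0,-1,0,0,0,0,0,0,-1,0,0,0,0,0,0,-1,0,0,0,0,0,0,-1,0,0,0,0,0,0,-1,0,0,0,0,0,0.003,-1,0,0,0,0,0,0.01,-1,0,0,0,0,0,0.02,-1,0,0,0,0,0,0.03,-1], squeeze=60)

```text
clock: 20.25
position: [0.4999, -0.0885, 0.0958]
ee_rot: [-0.0, 1.0, -0.0, -0.0]
contact_force: [0.5, -0.5, -5.0]
width: 0.0588
gripper_force: 65.2
```

```bash
python3 look.py pics/p10.png side,170,90,390,270
```

```text
{'clock': np.float64(20.25), 'qpos': array([-3.1230e-01,  3.1350e-01,  1.8729e+00, -1.0000e-04,  9.5580e-01,
        1.2592e+00]), 'position': array([ 0.4999, -0.0885,  0.0958]), 'ee_rot': array([-0.e+00,  1.e+00, -3.e-04, -3.e-04]), 'width': np.float64(0.0588), 'gripper_force': np.float64(65.2487), 'contact_force': array([ 0.542 , -0.5229, -4.9893])}
```

View pics/p10.png

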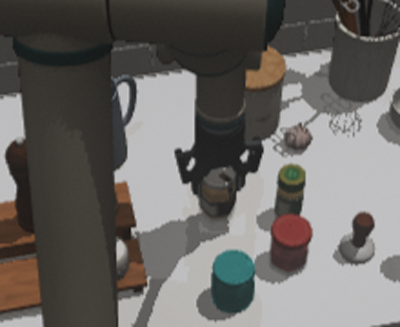

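The honey jar is held level and the load (about 4.5 N) fits. I'll raise it, move forward to x = 0.40 and pass in front of the mills.

Call:
move_arm(steps=[0,0,0,0,0,0.02,-1,0,0,0,0,0,0.045,-1,0,0,0,0,0,0.07,-1,0,0,0,-0.01,0,0.09,-1,0,0,0,-0.03,0,0.105,-1,0,0,0,-0.05,0.01,0.105,-1,0,0,0,-0.07,0.03,0.105,-1,0,0,0,-0.09,0.05,0.105,-1,0,0,0,-0.1,0.08,0.105,-1,0,0,0,-0.1,0.11,0.105,-1])

```text
clock: 21.3
position: [0.3978, 0.0222, 0.2006]
ee_rot: [0.0, 1.0, -0.001, -0.0]
contact_force: [1.8, 0.2, -4.6]
width: 0.0584
gripper_force: 66.4
```

Call:
move_arm(steps=[0,0,0,0,0.03,0,-1,0,0,0,0,0.065,0,-1,0,0,0,0,0.1,0,-1,0,0,0,0,0.135,0,-1,0,0,0,0,0.17,0,-1,0,0,0,0,0.205,0,-1,0,0,0,0,0.24,0,-1,0,0,0,0,0.275,0,-1,0,0,0,0,0.31,0,-1,0,0,0,0,0.339,0,-1])

```text
clock: 22.3
position: [0.3998, 0.3624, 0.2005]
ee_rot: [-0.0, 1.0, 0.0, 0.0]
contact_force: [0.8, -0.4, -5.2]
width: 0.0588
gripper_force: 66.5
```

Call:
move_arm(steps=[0,0,0,0.01,0,0,-1,0,0,0,0.0205,0,0,-1,0,0,0,0.0205,0,-0.015,-1,0,0,0,0.0205,0,-0.035,-1,0,0,0,0.0205,0,-0.055,-1,0,0,0,0.0205,0,-0.075,-1,0,0,0,0.0205,0,-0.09,-1,0,0,0,0.0205,0,-0.098,-1,0,0,0,0.0205,0,-0.1,-1,0,0,0,0.0205,0,-0.1,-1])

```text
clock: 23.3
position: [0.4211, 0.3601, 0.1006]
ee_rot: [0.0, 1.0, -0.001, 0.0]
contact_force: [0.5, 0.1, -5.2]
width: 0.0584
gripper_force: 66.6
```

```bash
python3 look.py pics/p11.png side,70,100,290,280 top,70,120,290,260
```

```text
{'clock': np.float64(23.3), 'qpos': array([ 5.8200e-01,  3.6750e-01,  1.7679e+00, -2.0000e-04,  1.0059e+00,
        2.1542e+00]), 'position': array([0.4211, 0.3601, 0.1006]), 'ee_rot': array([ 0.e+00,  1.e+00, -6.e-04,  2.e-04]), 'width': np.float64(0.0584), 'gripper_force': np.float64(66.5771), 'contact_force': array([ 0.5269,  0.0973, -5.2332])}
```

View pics/p11.png

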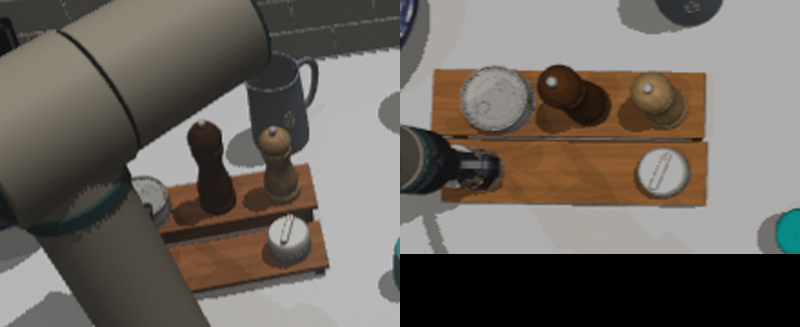

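Both mills and the tin and timer stand fine. The honey is over the left part of the lower step, partly hidden. I'll touch down.

Call:
move_arm(steps=[0,0,0,0,0,-0.002,-1,0,0,0,0,0,-0.004,-1,0,0,0,0,0,-0.005,-1,0,0,0,0,0,-0.005,-1,0,0,0,0,0,-0.005,-1,0,0,0,0,0,-0.0055,-1,0,0,0,0,0,-0.0055,-1,0,0,0,0,0,-0.0055,-1,0,0,0,0,0,-0.0055,-1,0,0,0,0,0,-0.0055,-1])

```text
clock: 24.4
position: [0.421, 0.3608, 0.0966]
ee_rot: [-0.0, 1.0, -0.0, 0.001]
contact_force: [-2.1, -1.8, 9.2]
width: 0.0585
gripper_force: 67.7
```

Call:
move_arm(steps=[0,0,0,0,0,0,0.5,0,0,0,0,0,0,0.7,0,0,0,0,0,0,1,0,0,0,0,0,0,1,0,0,0,0,0,0,1,0,0,0,0,0,0,1,0,0,0,0,0,0.02,1,0,0,0,0,0,0.05,1,0,0,0,0,0,0.08,1,0,0,0,0,0,0.11,1])

```text
clock: 25.4
position: [0.4204, 0.3604, 0.2058]
ee_rot: [0.0, 1.0, -0.0, -0.0]
contact_force: [-0.5, -0.8, -0.5]
width: 0.0856
gripper_force: 0.0
```

Call:
move_arm(steps=[0,0,0,-0.02,-0.03,0,1,0,0,0,-0.0245,-0.07,0,1,0,0,0,-0.0245,-0.115,0,1,0,0,0,-0.0245,-0.16,0,1,0,0,0,-0.0245,-0.205,0,1,0,0,0,-0.0245,-0.25,0,1,0,0,0,-0.0245,-0.295,0,1,0,0,0,-0.0245,-0.34,0,1,0,0,0,-0.0245,-0.385,0,1,0,0,0,-0.0245,-0.43,0,1])

```text
clock: 26.4
position: [0.3957, -0.0713, 0.2051]
ee_rot: [0.0, 1.0, -0.0, 0.0]
contact_force: [-0.1, -0.5, 0.9]
width: 0.0855
gripper_force: 0.0
```

Call:
move_arm(steps=[0,0,0,0,-0.04,0,1,0,0,0,0,-0.08,0,1,0,0,0,0,-0.11,0,1,0,0,0,0,-0.115,0,1,0,0,0,0,-0.115,-0.02,1,0,0,0,0,-0.115,-0.04,1,0,0,0,0,-0.115,-0.05,1,0,0,0,0,-0.115,-0.05,1,0,0,0,0,-0.115,-0.05,1,0,0,0,0,-0.115,-0.05,1])

```text
clock: 27.4
position: [0.3968, -0.1846, 0.1557]
ee_rot: [0.001, 1.0, -0.0, 0.001]
contact_force: [1.2, -0.3, 0.3]
width: 0.0852
gripper_force: 0.0
```

```bash
python3 look.py pics/p12.png side,230,120,400,270 top,70,120,370,280
```

```text
{'clock': np.float64(27.4), 'qpos': array([-0.5948,  0.1467,  1.9289, -0.    ,  1.064 ,  0.976 ]), 'position': array([ 0.3968, -0.1846,  0.1557]), 'ee_rot': array([ 6.e-04,  1.e+00, -0.e+00,  8.e-04]), 'width': np.float64(0.0852), 'gripper_force': np.float64(0.0), 'contact_force': array([ 1.1957, -0.3018,  0.3489])}
```

View pics/p12.png

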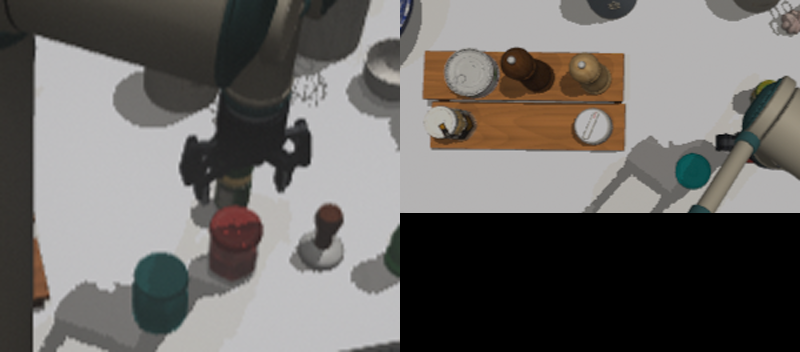

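The honey stands at the left of the lower step, lid about (440,122). The gripper is over the jam, with the tamper and the turquoise jar clear of it. I'll descend slowly.

Call:
move_arm(steps=[0,0,0,0,0,-0.015,1,0,0,0,0,0,-0.03,1,0,0,0,0,0,-0.045,1,0,0,0,0,0,-0.06,1,0,0,0,0,0,-0.07,1,0,0,0,0,0,-0.08,1,0,0,0,0,0,-0.09,1,0,0,0,0,0,-0.1,1,0,0,0,0,0,-0.1,1,0,0,0,0,0,-0.1,1])

```text
clock: 28.5
position: [0.3961, -0.1845, 0.0547]
ee_rot: [-0.0, 1.0, -0.0, -0.0]
contact_force: [0.0, 0.2, -0.2]
width: 0.0852
gripper_force: 0.0
```

Call:
move_arm(steps=[0,0,0,0,0,0,-1,0,0,0,0,0,0,-1,0,0,0,0,0,0,-1,0,0,0,0,0,0,-1,0,0,0,0,0,0,-1,0,0,0,0,0,0,-1,0,0,0,0,0,0.003,-1,0,0,0,0,0,0.01,-1,0,0,0,0,0,0.02,-1,0,0,0,0,0,0.03,-1])

```text
clock: 29.5
position: [0.396, -0.1845, 0.0856]
ee_rot: [0.0, 1.0, -0.0, -0.0]
contact_force: [-0.1, 0.2, -2.8]
width: 0.0641
gripper_force: 66.5
```

```bash
python3 look.py; python3 -c "
from h import *
d=manip.get_image('top');print(onz(d,100,211.5,.129), proj(d,[.4215,.36,.129]))"
```

```text
{'clock': np.float64(29.5), 'qpos': array([-5.9540e-01,  2.3500e-01,  2.0309e+00, -1.0000e-04,  8.7580e-01,
        9.7600e-01]), 'position': array([ 0.396 , -0.1845,  0.0856]), 'ee_rot': array([ 0.e+00,  1.e+00, -3.e-04, -0.e+00]), 'width': np.float64(0.0641), 'gripper_force': np.float64(66.496), 'contact_force': array([-0.1301,  0.2176, -2.8465])}
[0.42049815 0.35846058 0.129     ] [ 99.358613   211.04741262]
```

The honey is placed to within 2 mm and the jam is held. I'll carry it to (0.423, 0.258).

Call:
move_arm(steps=[0,0,0,0,0,0.02,-1,0,0,0,0,0,0.045,-1,0,0,0,0,0,0.07,-1,0,0,0,0,0,0.09,-1,0,0,0,0,0.01,0.1,-1,0,0,0,0,0.03,0.1,-1,0,0,0,0,0.06,0.1,-1,0,0,0,0,0.09,0.1,-1,0,0,0,0,0.12,0.1,-1,0,0,0,0,0.15,0.1,-1])

```text
clock: 30.55
position: [0.395, -0.0326, 0.1845]
ee_rot: [-0.0, 1.0, -0.0, -0.001]
contact_force: [0.3, -0.2, -3.2]
width: 0.0637
gripper_force: 67.3
```

Call:
move_arm(steps=[0,0,0,0,0.03,0,-1,0,0,0,0,0.06,0,-1,0,0,0,0,0.09,0,-1,0,0,0,0,0.12,0,-1,0,0,0,0,0.15,0,-1,0,0,0,0,0.18,0,-1,0,0,0,0,0.21,0,-1,0,0,0,0,0.24,0,-1,0,0,0,0,0.27,0,-1,0,0,0,0,0.293,0,-1])

```text
clock: 31.55
position: [0.3947, 0.2604, 0.1844]
ee_rot: [-0.0, 1.0, 0.0, -0.001]
contact_force: [0.5, 0.4, -2.0]
width: 0.0633
gripper_force: 67.3
```

Call:
move_arm(steps=[0,0,0,0.01,0,0,-1,0,0,0,0.0265,0,0,-1,0,0,0,0.0265,0,-0.015,-1,0,0,0,0.0265,0,-0.035,-1,0,0,0,0.0265,0,-0.055,-1,0,0,0,0.0265,0,-0.075,-1,0,0,0,0.0265,0,-0.088,-1,0,0,0,0.0265,0,-0.094,-1,0,0,0,0.0265,0,-0.096,-1,0,0,0,0.0265,0,-0.096,-1])

```text
clock: 32.55
position: [0.4232, 0.2582, 0.089]
ee_rot: [0.0, 1.0, -0.001, 0.0]
contact_force: [0.0, -0.1, -2.9]
width: 0.0637
gripper_force: 67.4
```

```bash
python3 look.py pics/p13.png side,70,100,290,280 top,70,120,290,260
```

```text
{'clock': np.float64(32.55), 'qpos': array([ 4.0740e-01,  3.0620e-01,  1.9071e+00, -2.0000e-04,  9.2790e-01,
        1.9797e+00]), 'position': array([0.4232, 0.2582, 0.089 ]), 'ee_rot': array([ 0.e+00,  1.e+00, -7.e-04,  2.e-04]), 'width': np.float64(0.0637), 'gripper_force': np.float64(67.4178), 'contact_force': array([ 0.0029, -0.1161, -2.8956])}
```

View pics/p13.png

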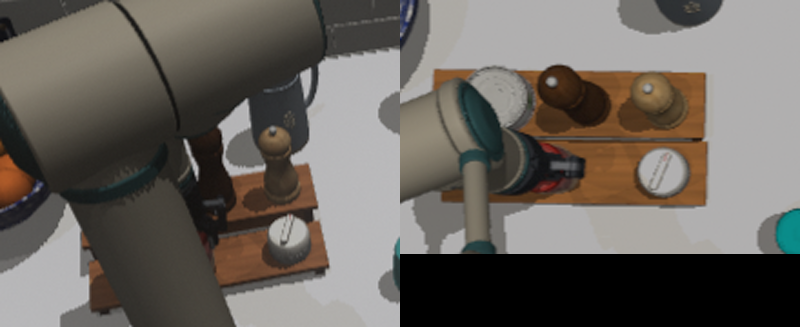

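The jam sits over the middle of the lower step, and the mills are undisturbed. I'll touch down.

Call:
move_arm(steps=[0,0,0,0,0,-0.002,-1,0,0,0,0,0,-0.0035,-1,0,0,0,0,0,-0.0045,-1,0,0,0,0,0,-0.0045,-1,0,0,0,0,0,-0.0045,-1,0,0,0,0,0,-0.005,-1,0,0,0,0,0,-0.005,-1,0,0,0,0,0,-0.005,-1,0,0,0,0,0,-0.005,-1,0,0,0,0,0,-0.005,-1])

```text
clock: 33.65
position: [0.423, 0.2587, 0.0858]
ee_rot: [-0.0, 1.0, -0.0, 0.001]
contact_force: [-2.6, -0.7, 11.3]
width: 0.0635
gripper_force: 68.4
```

Call:
move_arm(steps=[0,0,0,0,0,0,0.6,0,0,0,0,0,0,0.8,0,0,0,0,0,0,0.8,0,0,0,0,0,0,0.8,0,0,0,0,0,0,0.8,0,0,0,0,0,0,0.8,0,0,0,0,0,0.02,0.8,0,0,0,0,0,0.05,0.8,0,0,0,0,0,0.08,0.8,0,0,0,0,0,0.11,0.8])

```text
clock: 34.65
position: [0.4223, 0.2583, 0.1948]
ee_rot: [0.0, 1.0, -0.0, -0.0]
contact_force: [-0.7, 0.0, -0.8]
width: 0.0771
gripper_force: 0.0
```

Call:
move_arm(steps=[0,0,0,-0.02,0,0.01,0.8,0,0,0,-0.04,-0.03,0.02,0.8,0,0,0,-0.06,-0.07,0.03,0.8,0,0,0,-0.06,-0.11,0.04,0.8,0,0,0,-0.06,-0.15,0.05,0.8,0,0,0,-0.06,-0.19,0.06,0.8,0,0,0,-0.06,-0.23,0.06,0.8,0,0,0,-0.06,-0.27,0.06,0.8,0,0,0,-0.06,-0.31,0.06,0.8,0,0,0,-0.06,-0.35,0.06,0.8])

```text
clock: 35.65
position: [0.3622, -0.0931, 0.254]
ee_rot: [0.0, 1.0, -0.0, 0.0]
contact_force: [0.6, 0.1, 0.6]
width: 0.0768
gripper_force: 0.0
```

```bash
python3 look.py pics/p14.png side,60,80,310,290 top,70,120,290,260
```

```text
{'clock': np.float64(35.65), 'qpos': array([-4.3840e-01, -4.0000e-02,  1.8654e+00,  2.0000e-04,  1.3154e+00,
        1.1332e+00]), 'position': array([ 0.3622, -0.0931,  0.254 ]), 'ee_rot': array([ 1.e-04,  1.e+00, -4.e-04,  4.e-04]), 'width': np.float64(0.0768), 'gripper_force': np.float64(0.0), 'contact_force': array([0.5686, 0.0713, 0.5539])}
```

View pics/p14.png

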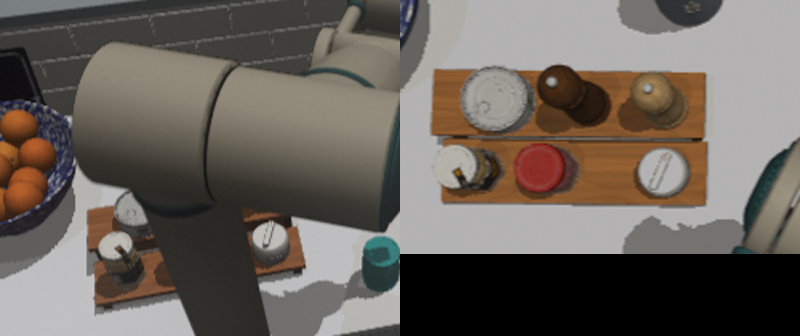

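All four stand upright and centred on their steps: pepper (575,90) left of salt (657,97), honey (465,168) left of jam (540,168). The tin and timer have not moved. Handing in.

```bash
python3 -c "
from rig import manip
print(manip.sign_off())"
```

```text
the job is handed in; nothing more can be done
None
```

The job is handed in: both mills went onto the upper step first (pepper left of salt), then honey left of jam on the lower step, with the tin, timer, spice jar and tamper left where they were.

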